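Tip the lock case up against the marking-out fence

ROBOT

A 6-joint arm with a two-finger parallel gripper is mounted at the origin on a cart in front of the work surface, level with it; the furniture and walls round the work are solid. World frame = base frame: x ahead of the robot, y to its left, z up, the work surface at z = 0. Lengths are in m, angles in rad, forces in N, time in s.
With the tool pointing down it reaches from about 0.35 to 0.775 m from the base axis. Payload 7.3 kg.
Tool frame: the origin (TCP) lies on the mounting face of the last link; the fingertips stand 178 mm ahead of it and the grasp point (between the pads) lies 159 mm ahead of it (robot.tcp_to_tips is the distance from the TCP to the fingertips, in m); z points along the fingers, y is the direction in which the jaws open and shut (so a half turn about z gives the same grasp; the last joint's range is limited). The gripper opens to 92 mm and grips with 3 to 60 N. Pads are 19 mm wide; open, the fingers measure 130 mm over their backs; the gripper's body (75 mm by 190 mm) begins 47 mm behind the grasp point.
Start: joints at [1.176, 0.342, 1.524, -0, 1.275, -0.146], TCP at [0.129, 0.509, 0.405] pointing down, gripper open.
Joint ranges: [-2.53, 2.53], [-0.77, 2.02], [0.04, 2.7], [-1, 4.14], [0.28, 2.66], [-3.11, 3.11]. Speed limits (rad/s): [2.57, 2.57, 3.14, 3.14, 3.14, 3.14].

INTERFACE

Orientations are given as [roll, pitch, yaw] about the fixed x, y, z axes, in that order (R = Rz(yaw) Ry(pitch) Rx(roll)).
In Python, from cell import robot, viewer gives the robot as it stands.
- The arm moves only by the shell command python3 -m creep 'ROWS' [OPENING] [FORCE]. ROWS is JSON, a list that holds one entry, the list of rows, each a list of 6 numbers: the shift along the world's x, y, z in mm, then the turn, a rotation vector about the world's x, y, z in degrees. A call has 1 to 5 rows; each row shifts and turns the pose as measured when the row begins; what a row does not reach is not made up. A row lasts 1/12 s, in which the tool goes at most 41.7 mm and 7.16 degrees, less where a joint would pass 70% of its speed; a pose out of reach is approached as far as the arm can. A call with a gripper value outside its range is refused whole. OPENING is the closure, from -1 (fully open) to 1 (shut), set as the call begins (- or left out, the last holds). The fingers move at their own pace and stop on an object; FORCE is the grip in N (left out, the last holds). Time passes only in rows, so rows that do not move let the fingers close. It gives the time, the measured TCP pose, the force and the opening at its end, in the units of the state.
- robot.observe(): the state, without advancing time (a new reading comes with each control period).
- viewer.read_camera(name): name is "side" or "top"; returns the picture (384x512x3 uint8, blue, green, red); there is no depth.
- viewer.camera_model(name): a dict with "fx", "fy", "cx", "cy" (pixels), "k1" (the pictures are not rectified: a ray, as slopes to the right and down, at radius r is drawn at 1 + k1 r^2 times it, then the intrinsics apply), "pose" (4x4, takes a point from camera to world coordinates). Camera axes: x right, y up, looking along -z (the intrinsics and any distortion apply to the point x, -y, -z); pixel columns grow to the right and rows downward; lengths in m; the calibration is good to about 2 mm. A picture is of the moment at which its call begins. camera_model takes no time and is no camera call.
- robot.hand_in(): hands the job in, once; it reports no verdict.
The state is a dict: "time": time; "qpos": joint angles; "qvel": joint speeds; "joint_efforts": joint torques, N m; "tool_pos": TCP position; "tool_rot": TCP orientation; "contact_force": force on the tool from outside, world axes, zero at the start; "torque": the same for the moment, N m; "opening": finger opening in m.
Only numpy, scipy, OpenCV 4.12 (cv2) and the standard library are available. Lean on these libraries where they do the work, as an engineer would, in place of code of your own. Each camera call takes 0.05 s, during which the arm holds its last target. There are 200 camera calls.

TASK

Get the flat lock case ready for marking out: tip it up on its far edge so that it stands upright, flat against the fence of the stand with its foot home, and have it right up against the end stop at the left end of the ledge. Do not pick it up: its far edge stays down on the ledge while it pivots. Leave the brass padlock and the lock cylinder in front of the stand where they are.

Things in the scene. Friction and masses are not known exactly. Their poses are not given: they have to be found in the camera images.
- stand: Fixed marking-out stand: a flat dark steel deck (the ledge) 150 mm wide (y), 12 mm thick, its top 80 mm above the bench, on four thin legs, with an aluminium fence across its full width. Origin on the bench below the foot of the fence face, mid-width; x through the fence, away from the robot, y left along it, z up. The ledge top runs from x = -90 mm (front edge) to 0 (fence foot).
- corner (a point): Point where ledge top, fence foot and inner face of the end stop meet (stand frame: 0, 63, 80 mm); axes as the stand's. The end stop is a fixed steel block at the left end of the ledge, 12 mm thick, reaching 59 mm out from the fence foot, 45 mm tall. The right end of the ledge is open.
- lock_case: Loose flat steel lock case, solid slab 130 x 62 x 12 mm, 0.25 to 0.5 kg, black keyhole and brass hub on its faces. Origin: centre of its underside as it lies. x along the 130 mm, to the fence; y along the 62 mm; z up. Starts flat on the ledge, far end a few mm short of the fence, near end 40 to 56 mm out over the ledge front, free below. Once standing, x points down, z to the fence.
- case_foot (a point): Middle of the far upper edge of the lock case as it lies (case frame: 65, 0, 12 mm); when it stands against the fence this is the foot edge that sits in the angle between ledge and fence.
- case_side (a point): Left end of that same edge (case frame: 65, 31, 12 mm); it belongs at point corner.
- case_top (a point): Middle of the near lower edge of the lock case as it lies (case frame: -65, 0, 0 mm), the edge under which it can be lifted.
- padlock: Bystander: brass padlock lying flat on the bench front right of the stand, 68 x 45 x 21 mm, origin at the centre of its underside.
- cylinder: Bystander: nickel-plated lock cylinder lying on the bench front left of the stand, 31 x 60 x 22 mm, origin at the centre of its underside.
- fence_top (a point): Middle of the top of the fence face, 183 mm above the bench; the flat face leans back 0.15 rad from vertical, its top farther from the robot.

How it is judged:
At the end, for the whole second after the job is handed in: The lock case stands at rest on its far edge on the ledge, its x axis within 0.29 rad of straight down, its foot edge within 12 mm of the fence foot, its y axis within 0.1 rad of the fence's, and its left side within 6 mm of the end stop (angle between lock_case's own x axis and vertical above 2.85 rad and angle between the y axis of lock_case and the y axis of stand, either way round below 0.1 rad and x of case_foot in the frame of corner above -0.012 m and z of case_foot in the frame of corner between -0.004 and 0.006 m and z of case_top in the frame of corner above 0.115 m and y of case_side in the frame of corner above -0.006 m and linear speed of lock_case below 0.02 m/s and angular speed of lock_case below 0.1 rad/s); the robot touches nothing.
It fails at once if the lock case's far edge is lifted more than 25 mm off the ledge (z of case_foot in the frame of corner above 0.037 m).
It fails at once if the padlock is shifted more than 30 mm (distance of padlock from where it was at the start of the episode above 0.03 m).
It fails at once if the lock cylinder is shifted more than 30 mm (distance of cylinder from where it was at the start of the episode above 0.03 m).
It also fails if it takes over 64 s, if anything falls off the work surface, if the arm or the gripper's body presses on something with over 40 N, if the wrist force passes 120 N, or if a joint passes its speed limit or range.

## Working session

There is one attempt and no reset: what is moved stays moved. The work goes in short steps, Python scripts to look and compute and a shell command to move; the robot and the scene stay as the last step left them, time stands still between calls to the robot, and variables do not carry over. Pictures are saved under pics/ and viewed, about 8 in all and at most 12, crops included, and the job is handed in when it is done.

```bash
ls; mkdir -p pics; python3 - <<'E'
from cell import robot, viewer
import cv2,numpy as np
a=viewer.read_camera("side");b=viewer.read_camera("top")
cv2.imwrite("pics/s0.png",a);cv2.imwrite("pics/t0.png",b)
for n in("side","top"):
    m=viewer.camera_model(n);print(n,{k:v for k,v in m.items() if k!="pose"});print(np.round(m["pose"],4))
s=robot.observe();print({k:np.round(v,3) for k,v in s.items()})
E
```

```text
pics
side {'fx': 432.7189241921836, 'fy': 432.7189241921836, 'cx': 252.8358767894416, 'cy': 191.2076841728103, 'k1': -0.05854417845658618}
[[ 0.8576  0.283  -0.4294  0.213 ]
 [-0.5142  0.4892 -0.7045 -0.4505]
 [ 0.0107  0.825   0.565   0.6216]
 [ 0.      0.      0.      1.    ]]
top {'fx': 390.5180541001784, 'fy': 390.5180541001784, 'cx': 259.77501951600686, 'cy': 186.61413692945828, 'k1': -0.07183332166025098}
[[-1.000e-02  9.842e-01 -1.769e-01  4.046e-01]
 [-9.999e-01 -1.030e-02 -6.000e-04  1.148e-01]
 [-2.400e-03  1.769e-01  9.842e-01  9.769e-01]
 [ 0.000e+00  0.000e+00  0.000e+00  1.000e+00]]
{'time': np.float64(0.1), 'qpos': array([ 1.176,  0.343,  1.525, -0.   ,  1.275, -0.146]), 'qvel': array([ 0.002, -0.003, -0.004,  0.   , -0.001,  0.   ]), 'joint_efforts': array([ 1.0000e-03, -4.3201e+01, -2.4469e+01,  7.2000e-02,  5.3000e-02,
       -0.0000e+00]), 'tool_pos': array([0.129, 0.509, 0.404]), 'tool_rot': array([-3.14 , -0.   ,  2.893]), 'contact_force': array([-0.029,  0.439, -0.461]), 'torque': array([ 0.012, -0.001, -0.022]), 'opening': np.float64(0.092)}
```

View pics/s0.png

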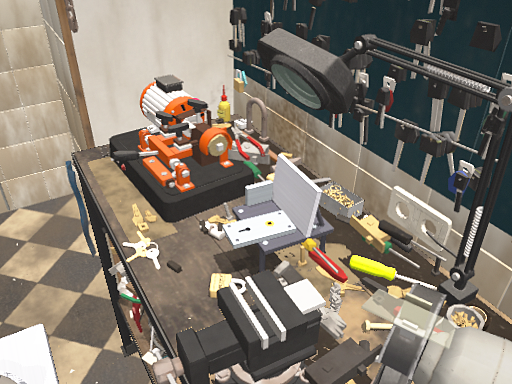

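View pics/t0.png

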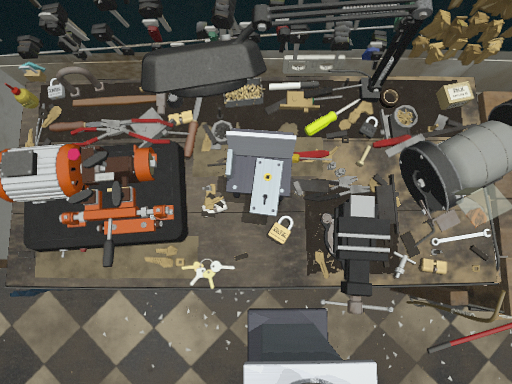

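The side view shows the stand at about (285,210), with the end stop at its left, the case lying at (265,228), and a lamp hanging above and behind it. The top view shows the case at (266,185), the fence at (262,142) and the padlock at (281,230). I'll enlarge both around the stand.

```bash
python3 - <<'E'
import cv2,numpy as np
a=cv2.imread("pics/s0.png")[145:290,190:340];b=cv2.imread("pics/t0.png")[115:260,195:325]
f=lambda i:cv2.resize(i,(400,580*1),interpolation=cv2.INTER_CUBIC)
cv2.imwrite("pics/z0.png",np.hstack([cv2.resize(a,None,fx=2.6,fy=4,interpolation=cv2.INTER_CUBIC),cv2.resize(b,None,fx=3,fy=4,interpolation=cv2.INTER_CUBIC)]))
E
```

```text
(no output)
```

View pics/z0.png

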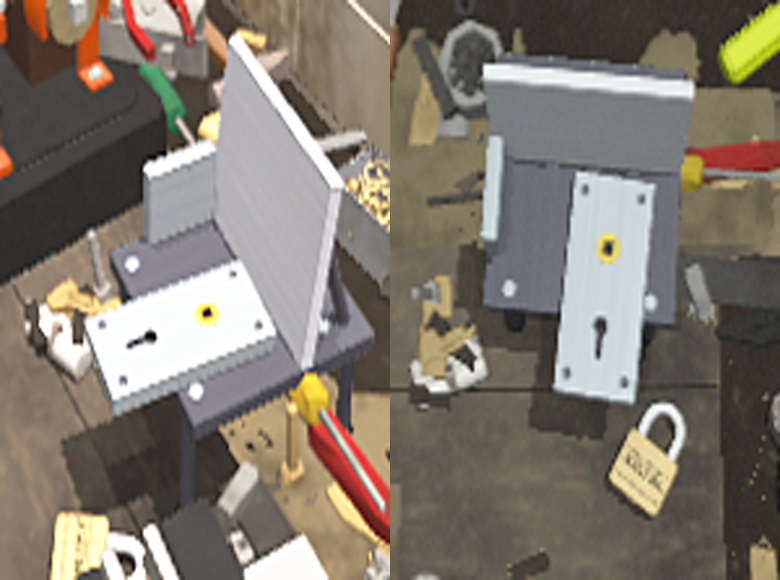

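The zoom gives the case's top-face corners in the top view: near-left (250,212.5), near-right (276,216), far-right (283,161) and far-left (257,158). The end stop is at (230,162). The cylinder, a white and brass object, is at about (210,204).

```bash
cat > h.py <<'E'
import cv2,numpy as np
from cell import robot,viewer
def ray(n,p):
    m=viewer.camera_model(n);P=np.array(m["pose"])
    K=np.array([[m["fx"],0,m["cx"]],[0,m["fy"],m["cy"]],[0,0,1]])
    q=cv2.undistortPoints(np.array([[p]],float),K,np.array([m["k1"],0,0,0,0]))[0,0]
    return P[:3,3],P[:3,:3]@np.array([q[0],-q[1],-1])
def onz(n,p,z):
    o,d=ray(n,p);return o+d*(z-o[2])/d[2]
def proj(n,X):
    m=viewer.camera_model(n);P=np.array(m["pose"]);c=P[:3,:3].T@(np.array(X)-P[:3,3])
    s=np.array([c[0],-c[1]])/-c[2];s=s*(1+m["k1"]*(s@s));return [m["fx"]*s[0]+m["cx"],m["fy"]*s[1]+m["cy"]]
E
python3 - <<'E'
from h import *
g=lambda u,v:(195+(u-390)/3,115+v/4)
s=lambda u,v:(190+u/2.6,145+v/4)
R=lambda x:np.round(x,4)
case=[onz("top",g(*p),.092) for p in [(555,390),(633,403),(655,183),(577,172)]]
print("case",R(case));c=np.array(case)
print("sizes",[R(np.linalg.norm(c[i]-c[i-1])) for i in range(4)],"ctr",R(c.mean(0)),"yaw",np.arctan2(*((c[3]+c[2]-c[0]-c[1])[[1,0]])))
cs=[onz("side",s(*p),.092) for p in [(87,320),(113,400),(275,335),(237,260)]]
c=np.array(cs);print("side case",R(cs),"ctr",R(c.mean(0)),"yaw",np.arctan2(*((c[3]+c[2]-c[0]-c[1])[[1,0]])))
for n,p,z in [("ftopL",(485,78),.183),("ftopR",(692,97),.183),("footR",(682,166),.08),("foot mid",(575,160),.08),("frontL",(485,305),.08),("frontR",(673,325),.08),("stop topL near",(484,237),.125),("stop top R near",(497,238),.125),("padlock",(645,470),.02),("cyl L",(415,380),.01),("cyl R",(487,370),.01)]:
    print(n,R(onz("top",g(*p),z)))
for n,p,z in [("frontR",(185,390),.08),("footR",(305,370),.08),("footR2",(375,335),.08),("ftopL",(233,38),.183),("ftopR",(335,190),.183),("stopnear",(147,165),.125),("frontL",(112,255),.08)]:
    print("side",n,R(onz("side",s(*p),z)))
im=cv2.imread("pics/s0.png")
E
```

```text
case [[0.5041 0.1382 0.092 ]
 [0.496  0.0791 0.092 ]
 [0.6244 0.0598 0.092 ]
 [0.6316 0.1203 0.092 ]]
sizes [np.float64(0.1288), np.float64(0.0596), np.float64(0.1298), np.float64(0.061)] ctr [0.564  0.0994 0.092 ] yaw -0.14422495971091226
side case [[0.5063 0.1388 0.092 ]
 [0.495  0.078  0.092 ]
 [0.6213 0.0586 0.092 ]
 [0.6306 0.1228 0.092 ]] ctr [0.5633 0.0995 0.092 ] yaw -0.14033076788430005
ftopL [0.6604 0.1844 0.183 ]
ftopR [0.6483 0.0383 0.183 ]
footR [0.6375 0.0375 0.08  ]
foot mid [0.642  0.1219 0.08  ]
frontL [0.5557 0.1926 0.08  ]
frontR [0.5424 0.0469 0.08  ]
stop topL near [0.5866 0.1896 0.125 ]
stop top R near [0.5859 0.1799 0.125 ]
padlock [0.4623 0.0671 0.02  ]
cyl L [0.5207 0.2567 0.01  ]
cyl R [0.5264 0.1968 0.01  ]
side frontR [0.55   0.0698 0.08  ]
side footR [0.6343 0.0373 0.08  ]
side footR2 [0.6964 0.0316 0.08  ]
side ftopL [0.6624 0.1832 0.183 ]
side ftopR [0.6467 0.0336 0.183 ]
side stopnear [0.5885 0.1908 0.125 ]
side frontL [0.5555 0.1899 0.08  ]
```

Both views agree to about 2 mm and the sizes check out. The stand yaw is about -0.092 and the corner is at about (0.645, 0.174). The case yaw is about -0.142, and it has to go about 50 mm left and 9 mm forward. I'll straddle it with the open jaws, slide it flat into place, then tip it from below.

```bash
python3 -m creep '[[[35,-34,0,0,0,1.2],[35,-34,0,0,0,1.2],[35,-34,0,0,0,1.2],[28,-27,0,0,0,1.2],[28,-27,0,0,0,1.3]]]' -1 10
python3 -m creep '[[[28,-27,0,0,0,0],[28,-27,0,0,0,0],[28,-27,0,0,0,0],[28,-27,0,0,0,0],[28,-27,0,0,0,0]]]'
python3 -m creep '[[[28,-27,0,0,0,0],[28,-27,0,0,0,0],[28,-27,0,0,0,0],[20,-20,0,0,0,0],[10,-10,0,0,0,0]]]'
python3 -m creep '[[[0,0,0,0,0,0],[0,0,0,0,0,0]]]'
```

```text
time: 0.52
tool_pos: [0.2762, 0.3634, 0.4019]
tool_rot: [-3.139, -0.004, 3.018]
contact_force: [0.6, 0.4, 0.7]
opening: 0.0918
time: 0.93
tool_pos: [0.4207, 0.2199, 0.4011]
tool_rot: [-3.138, -0.006, 3.02]
contact_force: [1.6, 1.1, 0.7]
opening: 0.0921
time: 1.35
tool_pos: [0.5415, 0.098, 0.3993]
tool_rot: [-3.137, -0.007, 3.015]
contact_force: [-0.9, 0.7, -0.5]
opening: 0.0915
time: 1.52
tool_pos: [0.5431, 0.0955, 0.3979]
tool_rot: [-3.136, -0.01, 3.01]
contact_force: [-0.1, -0.3, 0.2]
opening: 0.0915
```

```bash
python3 -m creep '[[[7,6,-30,0,0,-0.6],[0,0,-32,0,0,0],[0,0,-28,0,0,0],[0,0,0,0,0,0]]]'
python3 - <<'E'
from h import *
a=viewer.read_camera("side");b=viewer.read_camera("top")
cv2.imwrite("pics/z1.png",np.hstack([cv2.resize(a[90:290,150:350],(400,560)),cv2.resize(b[100:250,190:340],(400,560))]))
print(robot.observe()["tool_pos"])
E
```

```text
time: 1.85
tool_pos: [0.5468, 0.1062, 0.3074]
tool_rot: [-3.138, -0.006, 3.003]
contact_force: [-1.0, 0.4, -0.8]
opening: 0.0919
[0.5483801  0.10611466 0.31222749]
```

View pics/z1.png

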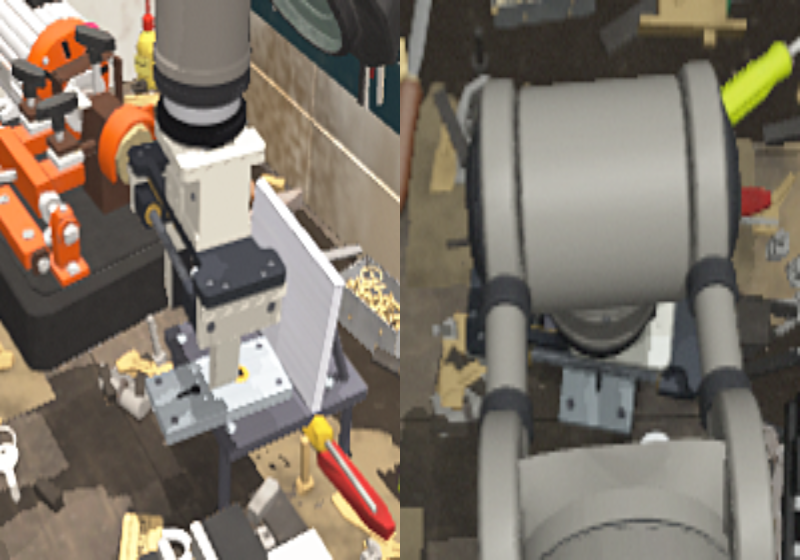

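The side view shows the straddling right finger at about crop (222,365), hanging ahead of the case's hub, with the jaws lined up with the case. I'll shift 5 mm right, descend and close gently.

```bash
python3 -m creep '[[[2,-4,-15,0,0,0],[0,0,-15,0,0,0],[0,0,-8,0,0,0],[0,0,0,0,0,0]]]'
python3 -m creep '[[[0,0,-5,0,0,0],[0,0,0,0,0,0]]]'
```

```text
time: 2.28
tool_pos: [0.5515, 0.105, 0.2826]
tool_rot: [3.14, 0.015, 3.007]
contact_force: [-0.4, 0.9, 0.4]
opening: 0.0918
time: 2.45
tool_pos: [0.5519, 0.1057, 0.2804]
tool_rot: [3.14, 0.02, 3.008]
contact_force: [-0.1, -0.0, -0.5]
opening: 0.0918
```

```bash
python3 -m creep '[[[0,-4,-10,0,-0.7,0],[0,0,-5,0,0,0],[0,0,0,0,0,0]]]'
python3 -m creep '[[[0,0,-3,0,0,0],[0,0,0,0,0,0]]]'
```

```text
time: 2.7
tool_pos: [0.5527, 0.1022, 0.2683]
tool_rot: [3.137, 0.037, 3.008]
contact_force: [0.3, 0.8, 0.4]
opening: 0.0913
time: 2.87
tool_pos: [0.5529, 0.1023, 0.2661]
tool_rot: [3.136, 0.038, 3.008]
contact_force: [-1.1, -0.7, 0.3]
opening: 0.092
```

```bash
python3 -m creep '[[[-3,0,-3,0,2.2,0],[0,0,0,0,0,0]]]'
python3 -m creep '[[[0,0,0,0,0,0],[0,0,0,0,0,0],[0,0,0,0,0,0],[0,0,0,0,0,0],[0,0,0,0,0,0]]]' 0.45 12
python3 -m creep '[[[0,0,0,0,0,0],[0,0,0,0,0,0],[0,0,0,0,0,0]]]'
```

```text
time: 3.03
tool_pos: [0.5501, 0.1025, 0.2638]
tool_rot: [3.142, -0.0, 3.008]
contact_force: [-0.7, 0.7, -0.3]
opening: 0.092
time: 3.45
tool_pos: [0.5508, 0.1028, 0.265]
tool_rot: [3.141, 0.005, 3.008]
contact_force: [-0.3, -0.0, -1.4]
opening: 0.0632
time: 3.7
tool_pos: [0.5508, 0.1028, 0.265]
tool_rot: [3.141, 0.005, 3.009]
contact_force: [0.7, -0.5, -0.7]
opening: 0.0615
```

```bash
python3 -m creep '[[[0.7,8,0,0,0,0.6],[0.7,8,0,0,0,0.6],[0.7,8,0,0,0,0.6],[0.7,8,0,0,0,0.6],[0,0,0,0,0,0]]]'
python3 -m creep '[[[0,0,0,0,0,0]]]'
```

```text
time: 4.12
tool_pos: [0.5539, 0.1372, 0.265]
tool_rot: [-3.141, 0.005, 3.054]
contact_force: [0.5, -0.0, 1.0]
opening: 0.0618
time: 4.2
tool_pos: [0.5539, 0.138, 0.265]
tool_rot: [-3.141, 0.005, 3.055]
contact_force: [-0.4, -2.9, 0.1]
opening: 0.0616
```

```bash
python3 -m creep '[[[0.7,7,0,0,0,0],[0,0,0,0,0,0]]]'
for i in 1 ; do python3 -m creep '[[[0.2,2,0,0,0,-0.2],[0,0,0,0,0,0]]]'; python3 -m creep '[[[0.1,1.5,0,0,0,0],[0,0,0,0,0,0]]]';python3 -m creep '[[[0.1,1.5,0,0,0,0],[0,0,0,0,0,0]]]'; done
```

```text
time: 4.37
tool_pos: [0.5546, 0.1457, 0.265]
tool_rot: [-3.141, 0.005, 3.056]
contact_force: [-0.1, 2.8, 0.2]
opening: 0.062
time: 4.53
tool_pos: [0.5548, 0.1481, 0.2651]
tool_rot: [-3.141, 0.005, 3.052]
contact_force: [1.3, 0.6, -0.3]
opening: 0.0615
time: 4.7
tool_pos: [0.5549, 0.1495, 0.265]
tool_rot: [-3.141, 0.005, 3.052]
contact_force: [-0.2, 1.5, -0.5]
opening: 0.0615
time: 4.87
tool_pos: [0.555, 0.1509, 0.265]
tool_rot: [-3.141, 0.005, 3.051]
contact_force: [-0.7, 0.3, -0.6]
opening: 0.0618
```

```bash
for i in 1 2 3; do python3 -m creep '[[[0.1,1,0,0,0,0],[0,0,0,0,0,0]]]'|egrep 'pos|force'; done
```

```text
tool_pos: [0.5551, 0.1518, 0.265]
contact_force: [0.2, -0.3, -0.8]
tool_pos: [0.5552, 0.1526, 0.265]
contact_force: [-0.5, 0.2, -1.2]
tool_pos: [0.5553, 0.1536, 0.2651]
contact_force: [-0.4, -1.6, 0.4]
```

```bash
for i in 1 2 ; do python3 -m creep '[[[0.1,1,0,0,0,0],[0,0,0,0,0,0]]]'|egrep 'pos|force'; done;  python3 -m creep '[[[4,-0.4,0,0,0,0],[0,0,0,0,0,0]]]'|egrep 'pos|force';python3 -m creep '[[[2,-0.2,0,0,0,0],[0,0,0,0,0,0]]]'|egrep 'pos|force';python3 -m creep '[[[1.5,-0.1,0,0,0,0],[0,0,0,0,0,0]]]'|egrep 'pos|force'
python3 - <<'E'
from h import *
a=viewer.read_camera("side");b=viewer.read_camera("top")
cv2.imwrite("pics/s2.png",a);cv2.imwrite("pics/t2.png",b)
cv2.imwrite("pics/z2.png",np.hstack([cv2.resize(a[150:290,210:330],(400,580)),cv2.resize(b[115:240,200:310],(400,580))]))
E
```

```text
tool_pos: [0.5554, 0.1539, 0.2651]
contact_force: [-0.5, 0.3, -0.5]
tool_pos: [0.5555, 0.1542, 0.2651]
contact_force: [-0.0, -0.0, 0.1]
tool_pos: [0.5585, 0.1538, 0.2649]
contact_force: [4.0, -2.5, -1.2]
tool_pos: [0.5597, 0.1538, 0.2649]
contact_force: [0.7, -3.5, -0.5]
tool_pos: [0.5604, 0.1538, 0.2649]
contact_force: [-0.1, -1.9, 0.2]
```

View pics/z2.png

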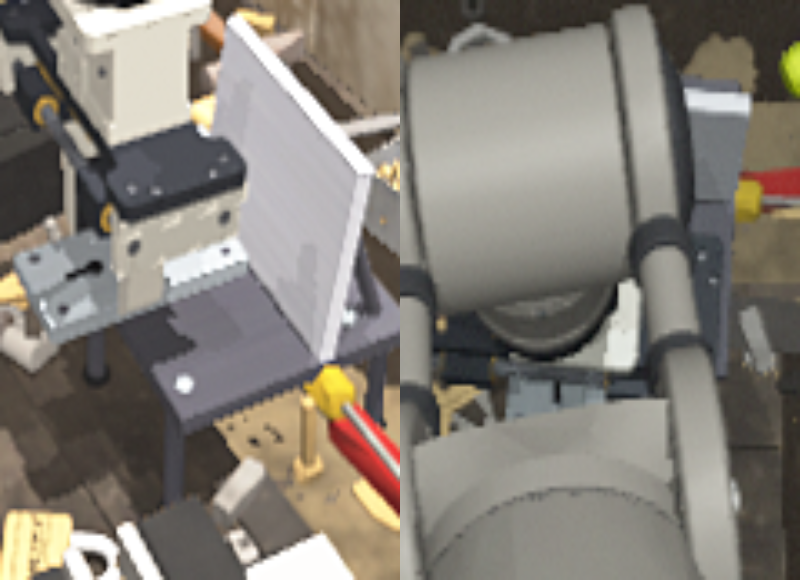

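The side view shows the case gripped and shifted left. Its far right corner is at about crop (248,262), which is side pixel (284.4,213.2), near the fence. Checking the numbers.

```bash
python3 - <<'E'
from h import *
O=np.array([.639,.1115]);e=np.array([.9958,-.0919]);y=np.array([.0919,.9958])
S=lambda u,v:(210+u*.3,150+v*140/580)
for n,p in [("farR",(248,262)),("nearR",(55,340)),("nearL",(12,255))]:
    w=onz("side",S(*p),.092);print(n,w.round(4),"stand",((w[:2]-O)@e).round(4),((w[:2]-O)@y).round(4))
t=robot.observe()["tool_pos"][:2]-O;print("tool",t@e,t@y)
E
python3 -m creep '[[[2,-0.2,0,0,0,0],[0,0,0,0,0,0]]]'|egrep 'pos|force';python3 -m creep '[[[2,-0.2,0,0,0,0],[0,0,0,0,0,0]]]'|egrep 'pos|force'
```

```text
farR [0.6302 0.1104 0.092 ] stand -0.0087 -0.0019
nearR [0.5013 0.117  0.092 ] stand -0.1376 -0.0072
nearL [0.5092 0.1872 0.092 ] stand -0.1362 0.0634
tool -0.08221770375834042 0.034895144773765055
tool_pos: [0.5615, 0.1537, 0.2648]
contact_force: [1.8, -2.1, 0.6]
tool_pos: [0.5627, 0.1537, 0.2648]
contact_force: [0.5, -2.5, 1.3]
```

```bash
for i in 1 2 3; do python3 -m creep '[[[3,-0.4,0,0,0,0],[0,0,0,0,0,0]]]'|egrep 'pos|force'; done
```

```text
tool_pos: [0.5651, 0.1535, 0.2648]
contact_force: [0.8, -4.2, 0.3]
tool_pos: [0.5676, 0.1533, 0.2648]
contact_force: [0.8, -3.5, 1.4]
tool_pos: [0.5692, 0.1532, 0.2646]
contact_force: [2.1, -2.8, 1.3]
```

The case is now against the stop (left edge y' about 0.063 against the stop face at 0.063) and the foot has stalled near the fence. Next I release, rise, move back and tilt the tool forward so the fingertips can go under the overhanging near end.

```bash
python3 -m creep '[[[0,0,0,0,0,0],[0,0,0,0,0,0],[0,0,0,0,0,0],[0,0,0,0,0,0]]]' -1|egrep 'pos|force|open'
python3 -m creep '[[[0,0,20,0,0,0],[0,0,30,0,0,0],[0,0,30,0,0,0],[0,0,20,0,0,0]]]'|egrep 'pos|force|open'
python3 -m creep '[[[-25,0,0,-0.6,-6.5,0],[-25,0,0,-0.6,-6.5,0],[-25,0,0,-0.6,-6.5,0],[-25,1,0,-0.6,-6.5,0],[-25,3,0,-0.6,-6.5,0]]]' 0.6 |egrep 'pos|force|rot'
python3 -m creep '[[[-25,3,0,-0.6,-6.5,0],[-25,3,0,-0.6,-6.5,0],[-20,3,0,-0.4,-4.5,0],[0,0,0,0,0,0]]]' |egrep 'pos|force|rot|open'
python3 - <<'E'
from h import *
s=robot.observe();print(np.round(s["qpos"],3))
b=viewer.read_camera("top");a=viewer.read_camera("side")
cv2.imwrite("pics/s3.png",a);cv2.imwrite("pics/t3.png",b)
cv2.imwrite("pics/z3.png",np.hstack([cv2.resize(a[100:290,190:340],(400,570)),cv2.resize(b[115:260,195:325],(400,570))]))
E
```

```text
tool_pos: [0.5706, 0.1541, 0.2644]
contact_force: [-0.3, -0.3, 0.4]
opening: 0.0836
tool_pos: [0.5694, 0.1544, 0.3615]
contact_force: [0.7, -0.6, -0.1]
opening: 0.092
tool_pos: [0.4468, 0.158, 0.3688]
tool_rot: [3.138, 0.574, 3.049]
contact_force: [0.8, -1.4, 0.7]
tool_pos: [0.4009, 0.1619, 0.3691]
tool_rot: [-3.13, 0.767, 3.047]
contact_force: [0.3, 0.4, 0.3]
opening: 0.0365
[ 0.296  0.113  2.069 -0.887  0.363 -0.427]
```

View pics/z3.png

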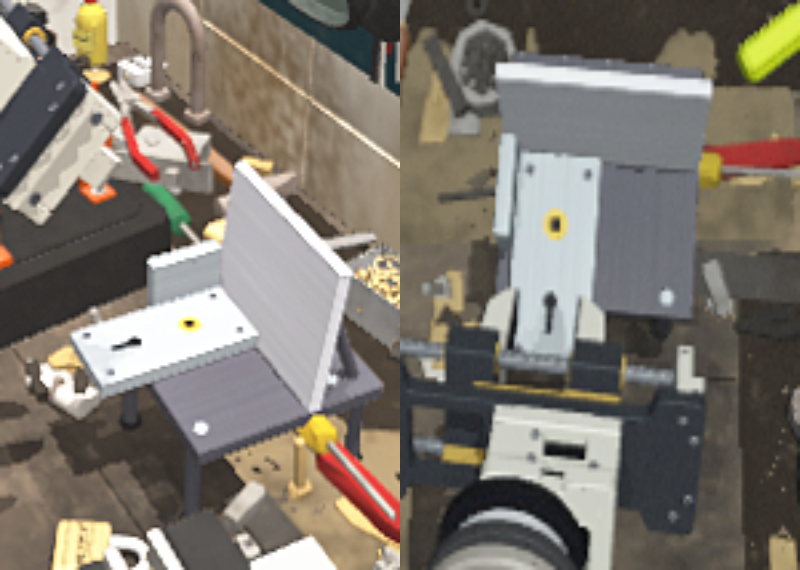

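The top view shows the case flat against both the fence and the end stop, with its left edge at about crop x=515. The tool is tilted 44° behind the near end. Now I move back and go down in front of it.

```bash
python3 -m creep '[[[-15,4,-10,0,0,0],[-12,3,-25,0,0,0],[0,0,-30,0,0,0],[0,0,-30,0,0,0]]]'|egrep 'pos|force|open|rot'
python3 -m creep '[[[0,0,-20,0,0,0],[0,0,-20,0,0,0],[0,0,0,0,0,0]]]'|egrep 'pos|force|open|rot'
python3 -c "
from h import *
print(np.round(robot.observe()['qpos'],3))"
```

```text
tool_pos: [0.3947, 0.1619, 0.3222]
tool_rot: [3.132, 0.702, 3.042]
contact_force: [0.3, -0.3, 0.7]
opening: 0.0184
tool_pos: [0.4061, 0.166, 0.3031]
tool_rot: [3.14, 0.664, 3.038]
contact_force: [-0.3, -0.6, -0.6]
opening: 0.0185
[ 0.289  0.241  2.114 -0.987  0.285 -0.288]
```

The wrist is at its limits here (q4 -0.99, q5 0.285). The q4 range reaches past π, so the flipped wrist branch can tilt the tool forward. I'll rise and roll the tool about the forearm axis.

```bash
cat > f.py <<'E'
from h import *
from scipy.spatial.transform import Rotation as R
s=robot.observe();q=s["qpos"];a=q[1]+q[2]
f=np.array([np.sin(a)*np.cos(q[0]),np.sin(a)*np.sin(q[0]),np.cos(a)])
T=R.from_euler("xyz",s["tool_rot"]).as_matrix();z=T[:,2]
O=np.array([.639,.1115,0]);tip=np.array(s["tool_pos"])+.178*z;e=np.array([.9958,-.0919,0]);y=np.array([.0919,.9958,0])
print("t",round(s["time"],2),"q",np.round(q,2),"f*7",np.round(f*7,1),"z",z.round(3),"jaw",T[:,1].round(3),"tcp",np.round(s["tool_pos"],3),"tip stand",np.round([(tip-O)@e,(tip-O)@y,tip[2]],4),"tilt",round(np.degrees(np.arccos(-z[2])),1))
E
python3 -m creep '[[[0,0,30,0.5,5,0],[0,0,30,0.5,5,0],[0,0,10,0,0,0],[0,0,0,0,0,0]]]'|egrep 'force'
python3 f.py
python3 -m creep '[[[0,0,0,4.7,1.4,-4.9],[0,0,0,4.7,1.4,-4.9],[0,0,0,4.7,1.4,-4.9],[0,0,0,4.7,1.4,-4.9],[0,0,0,4.7,1.4,-4.9]]]' |egrep 'force'
python3 f.py
```

```text
contact_force: [0.2, -1.2, -0.1]
t 9.57 q [ 0.28  0.18  2.03 -0.57  0.45 -0.72] f*7 [ 5.4  1.5 -4.1] z [ 0.555 -0.082 -0.828] jaw [ 0.121  0.993 -0.017] tcp [0.41  0.163 0.343] tip stand [-0.133   0.0248  0.1955] tilt 34.1
contact_force: [-0.3, 0.3, -0.3]
t 9.98 q [ 0.21  0.17  2.   -0.05  0.51 -0.65] f*7 [ 5.6  1.2 -4. ] z [ 0.443  0.07  -0.894] jaw [0.541 0.774 0.328] tcp [0.412 0.164 0.344] tip stand [-0.154   0.051   0.1846] tilt 26.6
```

Joint 4 is turning as expected, so I continue.

```bash
python3 -m creep '[[[0,0,0,5.6,1.2,-4],[0,0,0,5.6,1.2,-4],[0,0,0,5.6,1.2,-4],[0,0,0,5.6,1.2,-4],[0,0,0,5.6,1.2,-4]]]' |egrep 'force'
python3 -m creep '[[[0,0,0,5.6,1,-4],[0,0,0,5.6,1,-4],[0,0,0,5.6,1,-4],[0,0,0,5.6,1,-4],[0,0,0,5.6,1,-4]]]' |egrep 'force'
python3 f.py
```

```text
contact_force: [-0.0, 0.1, 0.2]
contact_force: [-0.1, 1.0, -1.2]
t 10.82 q [ 0.03  0.18  2.12  1.37  0.59 -0.98] f*7 [ 5.2  0.1 -4.7] z [ 0.532  0.556 -0.639] jaw [ 0.842 -0.263  0.472] tcp [0.415 0.163 0.343] tip stand [-0.1422  0.1384  0.2296] tilt 50.3
```

```bash
python3 -m creep '[[[0,0,0,5.6,0.8,-4],[0,0,0,5.6,0.8,-4],[0,0,0,5.6,0.8,-4],[0,0,0,5.6,0.8,-4],[0,0,0,5.6,0.8,-4]]]' |egrep 'force'
python3 f.py
```

```text
contact_force: [-0.0, 0.7, -0.1]
t 11.23 q [ 0.01  0.22  2.22  2.04  0.71 -1.08] f*7 [ 4.5  0.  -5.4] z [ 0.71   0.587 -0.389] jaw [ 0.68  -0.715  0.162] tcp [0.417 0.162 0.343] tip stand [-0.1091  0.1452  0.2733] tilt 67.1
```

```bash
cat >> f.py <<'E'
import sys
if len(sys.argv)>1:
    t=np.radians(float(sys.argv[1]));zd=np.sin(t)*e-np.cos(t)*np.array([0,0,1])
    D=np.column_stack([np.cross(-y,zd),-y,zd]);v=(R.from_matrix(D)*R.from_matrix(T).inv()).as_rotvec(degrees=True);print("need rot",v.round(1),"norm",np.linalg.norm(v).round(1))
E
python3 f.py 50
```

```text
t 11.23 q [ 0.01  0.22  2.22  2.04  0.71 -1.08] f*7 [ 4.5  0.  -5.4] z [ 0.71   0.587 -0.389] jaw [ 0.68  -0.715  0.162] tcp [0.417 0.162 0.343] tip stand [-0.1091  0.1452  0.2733] tilt 67.1
need rot [  3.4  19.5 -49.7] norm 53.5
```

```bash
python3 -m creep '[[[0,0,0,0.4,2.4,-6.2],[0,0,0,0.4,2.4,-6.2],[0,0,0,0.4,2.4,-6.2],[0,0,0,0.4,2.4,-6.2]]]' |egrep 'force'
python3 f.py 50;  python3 -m creep '[[[0,0,0,0.4,2.4,-6.2],[0,0,0,0.4,2.4,-6.2],[0,0,0,0.4,2.4,-6.2],[0,0,0,0,0,0]]]' |egrep 'force'
python3 f.py 50
```

```text
contact_force: [0.8, -0.4, 0.2]
t 11.57 q [ 0.15  0.19  2.21  2.66  0.32 -1.25] f*7 [ 4.7  0.7 -5.1] z [ 0.819  0.268 -0.507] jaw [ 0.338 -0.94   0.049] tcp [0.418 0.16  0.34 ] tip stand [-0.0834  0.0886  0.2498] tilt 59.6
need rot [  1.6   9.9 -25.2] norm 27.1
contact_force: [-0.3, 1.0, -0.1]
t 11.9 q [ 0.2   0.21  2.21  3.22  0.29 -1.66] f*7 [ 4.6  0.9 -5.2] z [ 0.835  0.147 -0.53 ] jaw [ 0.189 -0.982  0.026] tcp [0.417 0.159 0.329] tip stand [-0.08    0.0669  0.2349] tilt 58.0
need rot [  1.1   8.1 -16.3] norm 18.2
```

```bash
python3 -m creep '[[[-14,2,-5,0.2,2,-4],[-14,2,-15,0.2,2,-4],[-14,2,-25,0.2,2,-4],[0,0,-20,0.2,1,-2],[0,0,0,0,0,0]]]' |egrep 'force'
python3 f.py 50
```

```text
contact_force: [-0.2, 0.5, -0.4]
t 12.32 q [ 0.3   0.31  2.29  3.75  0.43 -1.96] f*7 [ 3.4  1.1 -6. ] z [ 0.799 -0.004 -0.602] jaw [ 0.    -1.     0.007] tcp [0.386 0.165 0.271] tip stand [-0.1156  0.0423  0.1636] tilt 53.0
need rot [ 0.5  3.  -5.3] norm 6.1
```

```bash
python3 -m creep '[[[-18,2,0,0.2,1.5,-2.7],[-17,2,-20,0.2,1.5,-2.7],[0,0,-25,0,0,0],[0,0,0,0,0,0]]]' |egrep 'force'
python3 f.py 50
```

```text
contact_force: [-0.4, -1.1, -2.2]
t 12.65 q [ 0.38  0.41  2.37  3.83  0.57 -1.87] f*7 [ 2.3  0.9 -6.5] z [ 0.767 -0.064 -0.638] jaw [-0.084 -0.996 -0.002] tcp [0.353 0.171 0.227] tip stand [-0.1536  0.0337  0.1132] tilt 50.3
need rot [-0.1  0.3 -0.4] norm 0.6
```

```bash
python3 -m creep '[[[0,0,-20,0,0,0],[0,0,-20,0,0,0],[0,0,-15,0,0,0],[0,0,0,0,0,0]]]' |egrep 'force'
python3 f.py 50
python3 -m creep '[[[8,-0.7,0,0,0,0],[8,-0.7,0,0,0,0],[8,-0.7,0,0,0,0],[0,0,0,0,0,0]]]' |egrep 'force'
python3 f.py 50
```

```text
contact_force: [-0.7, -0.8, -0.0]
t 12.98 q [ 0.37  0.58  2.39  3.66  0.74 -1.67] f*7 [ 1.1  0.4 -6.9] z [ 0.775 -0.052 -0.63 ] jaw [-0.072 -0.997 -0.007] tcp [0.357 0.172 0.175] tip stand [-0.1482  0.0383  0.0626] tilt 51.0
need rot [-0.3  1.  -1.1] norm 1.5
contact_force: [-1.0, -0.1, -2.6]
t 13.32 q [ 0.34  0.58  2.33  3.64  0.68 -1.7 ] f*7 [ 1.5  0.5 -6.8] z [ 0.775 -0.048 -0.63 ] jaw [-0.068 -0.998 -0.007] tcp [0.384 0.17  0.178] tip stand [-0.1207  0.0392  0.0664] tilt 51.0
need rot [-0.3  1.  -1.4] norm 1.7
```

```bash
python3 -m creep '[[[-4,-6,-3,-0.3,1,-1.2],[5,-0.5,3,0,0,0],[0,0,0,0,0,0]]]' |egrep 'force'
python3 f.py 50
python3 -m creep '[[[0.5,0,10,0,0,0],[1.5,0,12,0,0,0],[2.5,-0.2,11,0,0,0],[3,-0.3,11,0,0,0],[0,0,0,0,0,0]]]' |egrep 'force'
python3 f.py 50
```

```text
contact_force: [-0.5, 0.2, -1.4]
t 13.57 q [ 0.32  0.57  2.33  3.67  0.65 -1.73] f*7 [ 1.6  0.5 -6.8] z [ 0.762 -0.068 -0.644] jaw [-0.09  -0.996 -0.   ] tcp [0.385 0.163 0.18 ] tip stand [-0.1212  0.0282  0.0654] tilt 49.9
need rot [-0.  -0.1 -0.1] norm 0.2
contact_force: [-0.4, 0.6, -1.5]
t 13.98 q [ 0.31  0.43  2.29  3.81  0.5  -1.91] f*7 [ 2.7  0.9 -6.4] z [ 0.76  -0.07  -0.646] jaw [-0.092 -0.996 -0.   ] tcp [0.392 0.161 0.226] tip stand [-0.1146  0.0267  0.1114] tilt 49.7
need rot [-0.  -0.3  0. ] norm 0.3
```

```bash
python3 - <<'E'
from h import *
a=viewer.read_camera("side");b=viewer.read_camera("top")
cv2.imwrite("pics/z4.png",np.hstack([cv2.resize(a[100:290,170:340],(400,570)),cv2.resize(b[115:260,195:325],(400,570))]))
E
```

```text
(no output)
```

View pics/z4.png

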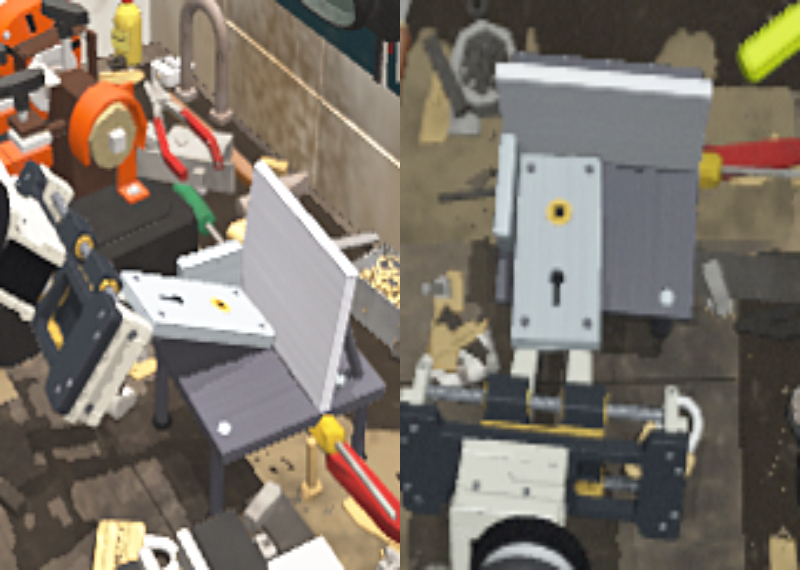

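The case is up by about 20° with its far edge still down on the ledge. From here I also increase the tool tilt.

```bash
python3 -m creep '[[[2,-0.2,9,-0.15,-1.7,0],[2,-0.2,9,-0.15,-1.7,0],[2,-0.2,9,-0.15,-1.7,0],[0,0,0,0,0,0]]]' |egrep 'force'
python3 f.py 55
python3 -m creep '[[[4,-0.4,0,-0.2,-2.5,0],[5,-0.4,-1,-0.2,-2.5,0],[5,-0.4,-2,-0.2,-2.5,0],[5,-0.5,-2,-0.2,-2.5,0],[0,0,0,0,0,0]]]' |egrep 'force'
python3 f.py 65
```

```text
contact_force: [-0.5, -0.3, -0.3]
t 14.42 q [ 0.31  0.39  2.28  3.81  0.55 -1.92] f*7 [ 3.   1.  -6.2] z [ 0.815 -0.078 -0.574] jaw [-0.093 -0.996  0.002] tcp [0.397 0.16  0.252] tip stand [-0.0996  0.0255  0.1503] tilt 55.0
need rot [ 0.1 -0.   0.1] norm 0.1
contact_force: [-1.5, -0.4, -0.4]
t 14.83 q [ 0.3   0.46  2.29  3.65  0.8  -1.77] f*7 [ 2.5  0.8 -6.5] z [ 0.909 -0.081 -0.41 ] jaw [-0.09  -0.996 -0.003] tcp [0.416 0.159 0.249] tip stand [-0.0636  0.0272  0.1765] tilt 65.8
need rot [-0.1  0.8 -0.1] norm 0.8
```

```bash
python3 - <<'E'
from h import *
a=viewer.read_camera("side");b=viewer.read_camera("top")
cv2.imwrite("pics/z5.png",np.hstack([cv2.resize(a[100:290,170:340],(400,570)),cv2.resize(b[115:260,195:325],(400,570))]))
E
```

```text
(no output)
```

View pics/z5.png

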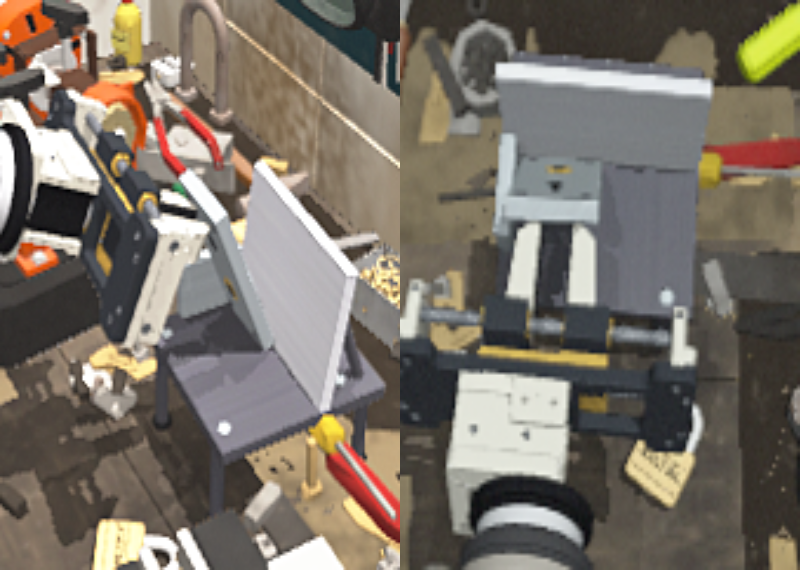

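The case stands at about 60°, still against the end stop with its foot on the ledge. Continuing slowly.

```bash
python3 -m creep '[[[5,-0.4,-2,-0.1,-1,0],[5,-0.4,-2,-0.1,-1,0],[5,-0.4,-2,-0.1,-1,0],[5,-0.5,-2,-0.1,-1,0],[0,0,0,0,0,0]]]' |egrep 'force'
python3 f.py 70
python3 -m creep '[[[4,-0.4,-4,-0.1,-1,0],[4,-0.4,-4,-0.1,-1,0],[3,-0.4,-4,-0.1,-1,0],[3,-0.4,-4,-0.1,-1,0],[0,0,0,0,0,0]]]' |egrep 'force'
python3 f.py 75
```

```text
contact_force: [-0.2, -0.2, -0.2]
t 15.35 q [ 0.28  0.52  2.26  3.6   0.9  -1.73] f*7 [ 2.4  0.7 -6.6] z [ 0.937 -0.083 -0.34 ] jaw [-0.09  -0.996 -0.003] tcp [0.438 0.157 0.242] tip stand [-0.0371  0.0276  0.1817] tilt 70.1
need rot [-0.2  0.1 -0.1] norm 0.2
contact_force: [-0.1, -0.1, -0.3]
t 15.77 q [ 0.27  0.6   2.25  3.55  1.03 -1.69] f*7 [ 2.   0.5 -6.7] z [ 0.959 -0.087 -0.268] jaw [-0.091 -0.996 -0.003] tcp [0.454 0.155 0.226] tip stand [-0.0171  0.027   0.1781] tilt 74.4
need rot [-0.2 -0.5 -0.1] norm 0.6
```

Now a slow push forward onto the fence, in small steps, watching the force.

```bash
for i in 1 2; do python3 -m creep '[[[2.5,-0.2,0,0,0,0],[2.5,-0.2,0,0,0,0],[2.5,-0.2,0,0,0,0]]]' |egrep 'pos|force'; done
for i in 1 2 3 ; do python3 -m creep '[[[2,-0.2,0,0,0,0],[0,0,0,0,0,0]]]' |egrep 'pos|force'; done
python3 f.py 75
```

```text
tool_pos: [0.4614, 0.1546, 0.2257]
contact_force: [-0.8, -0.5, 0.4]
tool_pos: [0.4698, 0.154, 0.2266]
contact_force: [0.1, 0.2, 0.5]
tool_pos: [0.4717, 0.1538, 0.2268]
contact_force: [-4.4, 0.8, 2.1]
tool_pos: [0.4716, 0.1537, 0.227]
contact_force: [-1.5, -0.5, 0.6]
tool_pos: [0.4716, 0.1536, 0.2272]
contact_force: [-0.9, -0.0, 1.9]
t 16.77 q [ 0.25  0.6   2.2   3.54  0.98 -1.7 ] f*7 [ 2.2  0.6 -6.6] z [ 0.958 -0.085 -0.273] jaw [-0.088 -0.996 -0.001] tcp [0.472 0.154 0.227] tip stand [0.0007 0.0272 0.1786] tilt 74.2
need rot [-0.1 -0.8 -0.2] norm 0.9
```

The tip stalled at x'=0.7 mm against the expected 1.5 mm, so the case is on the fence. I back off and look.

```bash
python3 -m creep '[[[-6,0.6,0,0,0,0],[-12,1.2,0,0,0,0],[-25,2.3,0,0,0,0],[-25,2.3,0,0,0,0],[0,0,0,0,0,0]]]' |egrep 'pos|force'
python3 - <<'E'
from h import *
a=viewer.read_camera("side");b=viewer.read_camera("top")
cv2.imwrite("pics/s6.png",a);cv2.imwrite("pics/t6.png",b)
cv2.imwrite("pics/z6.png",np.hstack([cv2.resize(a[145:265,210:330],(400,580),interpolation=cv2.INTER_CUBIC),cv2.resize(b[115:205,215:305],(400,580),interpolation=cv2.INTER_CUBIC)]))
E
```

```text
tool_pos: [0.4011, 0.1595, 0.2281]
contact_force: [-0.3, 0.4, -0.8]
```

View pics/z6.png

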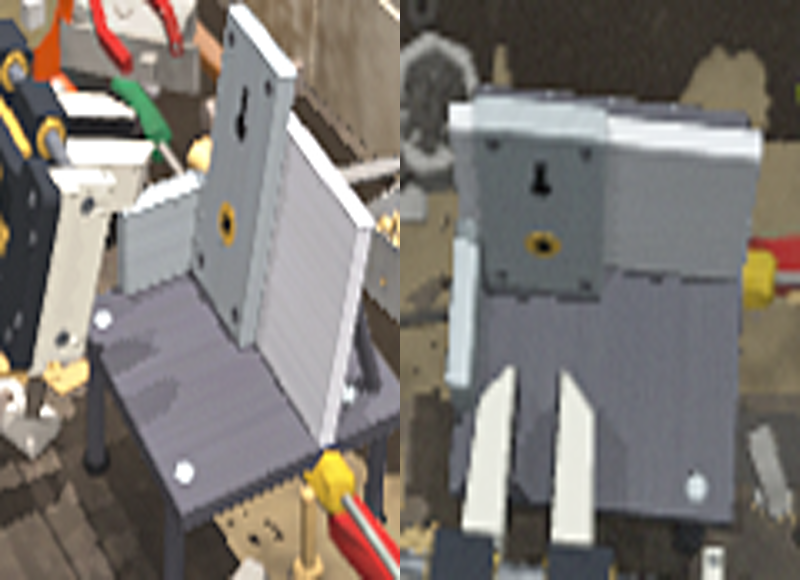

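The case stands upright on the fence beside the stop. In the crops its bottom corners are at side (250,348) and top view (490,292) and (598,298). Checking the foot and side gaps numerically.

```bash
python3 - <<'E'
from h import *
O=np.array([.639,.1115]);e=np.array([.9958,-.0919]);y=np.array([.0919,.9958])
S=lambda u,v:(210+u*.3,145+v*120/580);G=lambda u,v:(215+(u-400)*.225,115+v*90/580)
for n,c,p,z in [("botR side","side",S(250,348),.082),("botL side","side",S(190,275),.082),("botL top","top",G(486,292),.082),("botR top","top",G(600,298),.082),("top nearR(back) side","side",S(297,75),.2085),("top backL side","side",S(240,5),.2085),("top backL top","top",G(480,93),.2085),("top backR top","top",G(608,105),.2085),("stop inner near top","top",G(478,240),.125),("stop inner near2 top","top",G(470,385),.125),("stop top inner far side","side",S(197,172),.125)]:
    w=onz(c,p,z)[:2]-O;print(n,"x' %.4f y' %.4f"%(w@e,w@y))
E
```

```text
botR side x' -0.0068 y' -0.0022
botL side x' -0.0161 y' 0.0599
botL top x' -0.0156 y' 0.0620
botR top x' -0.0129 y' 0.0015
top nearR(back) side x' 0.0167 y' -0.0010
top backL side x' 0.0149 y' 0.0626
top backL top x' 0.0185 y' 0.0596
top backR top x' 0.0193 y' 0.0002
stop inner near top x' -0.0078 y' 0.0639
stop inner near2 top x' -0.0597 y' 0.0630
stop top inner far side x' -0.0053 y' 0.0739
```

The foot is within about 1 mm of the fence and y' looks square, but the left gap could be up to about 3 mm. I'll give the right side a gentle nudge to close it.

```bash
python3 -m creep '[[[-2,-24,0,0,0,0],[-2,-24,0,0,0,0],[-2,-24,-10,0,0,0],[0,0,-20,0,0,0],[0,0,-20,0,0,0]]]' |egrep 'force'
python3 -m creep '[[[0,0,0,0,0,0]]]' |egrep 'force'
python3 f.py 75
```

```text
contact_force: [-0.3, 0.3, -0.4]
contact_force: [-0.5, -0.8, 0.3]
t 17.78 q [ 0.07  0.76  2.45  3.3   1.39 -1.55] f*7 [-0.5 -0.  -7. ] z [ 0.964 -0.085 -0.251] jaw [-0.09  -0.996 -0.008] tcp [0.405 0.085 0.179] tip stand [-0.0586 -0.0474  0.1347] tilt 75.5
need rot [-0.4  0.5 -0.1] norm 0.7
```

```bash
python3 -m creep '[[[18,-1.7,0,0,0,0],[18,-1.7,0,0,0,0],[15,-1.3,-1,0,0,0],[0,0,0,0,0,0]]]' |egrep 'force'
python3 f.py 75
python3 -m creep '[[[0.6,6,0,0,0,0],[0.3,4,0,0,0,0],[0,0,0,0,0,0]]]' |egrep 'force'
python3 f.py 75|cut -c1-40,150-
```

```text
contact_force: [0.3, -0.5, -0.1]
t 18.12 q [ 0.05  0.74  2.31  3.28  1.23 -1.58] f*7 [ 0.6  0.  -7. ] z [ 0.964 -0.086 -0.253] jaw [-0.09  -0.996 -0.006] tcp [0.46  0.079 0.179] tip stand [-0.0028 -0.0481  0.1336] tilt 75.4
need rot [-0.3  0.4 -0.1] norm 0.5
contact_force: [0.2, -0.1, 0.1]
t 18.37 q [ 0.08  0.74  2.3   3.31  1.22stand [-0.0024 -0.0371  0.1365] tilt 75.6
need rot [-0.3  0.6 -0.1] norm 0.7
```

```bash
for i in 1 2 3 4 5 6; do python3 -m creep '[[[0.2,2,0,0,0,0],[0,0,0,0,0,0]]]' |egrep 'pos|force'; done; python3 f.py|cut -c140-
```

```text
tool_pos: [0.4606, 0.0932, 0.1813]
contact_force: [-0.1, 0.5, 0.0]
tool_pos: [0.4601, 0.0959, 0.1812]
contact_force: [-0.1, -0.1, -0.1]
tool_pos: [0.46, 0.0981, 0.1811]
contact_force: [-0.0, -0.5, -0.1]
tool_pos: [0.4601, 0.1002, 0.1809]
contact_force: [0.1, -0.8, -0.1]
tool_pos: [0.4604, 0.1024, 0.1809]
contact_force: [-0.3, 0.3, -0.2]
tool_pos: [0.4606, 0.1045, 0.1808]
contact_force: [0.0, 0.0, -0.7]
.181] tip stand [-0.0047 -0.0225  0.136 ] tilt 75.4
```

```bash
for i in 1 2 3 4 5; do python3 -m creep '[[[0.2,1.5,0,0,0,0],[0,0,0,0,0,0]]]' |egrep 'pos|force'; done; python3 f.py|cut -c140-
```

```text
tool_pos: [0.4608, 0.1062, 0.1808]
contact_force: [-0.6, 0.7, -0.9]
tool_pos: [0.4611, 0.1079, 0.1808]
contact_force: [-0.4, 0.8, 0.4]
tool_pos: [0.4613, 0.1095, 0.1808]
contact_force: [-0.3, 0.4, 0.1]
tool_pos: [0.4615, 0.1112, 0.1808]
contact_force: [0.3, 0.8, 0.2]
tool_pos: [0.4617, 0.1128, 0.1808]
contact_force: [-0.0, -0.2, 0.8]
181] tip stand [-0.0044 -0.0141  0.136 ] tilt 75.4
```

```bash
python3 - <<'E'
from h import *
a=viewer.read_camera("side");b=viewer.read_camera("top")
cv2.imwrite("pics/z7.png",np.hstack([cv2.resize(a[145:265,210:330],(400,580),interpolation=cv2.INTER_CUBIC),cv2.resize(b[115:205,215:305],(400,580),interpolation=cv2.INTER_CUBIC)]))
E
```

```text
(no output)
```

View pics/z7.png

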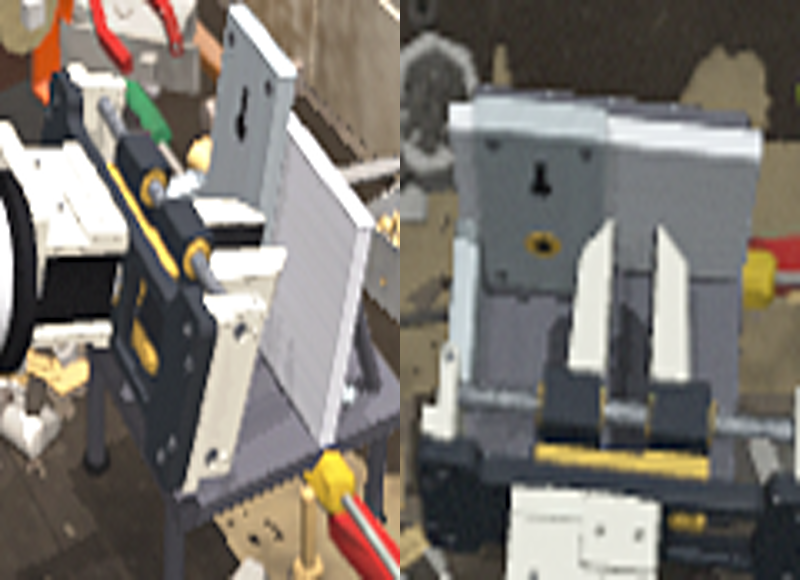

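The top view shows the finger tip at crop (610,222), just at the case's right edge (605). The fingers taper, so there is no contact yet, and the gripper's left bracket at (447,350) is coming near the end stop. I'll shift right and open the jaws so the body stays clear.

```bash
python3 -m creep '[[[-1.5,-16,0,0,0,0],[-1.5,-16,0,0,0,0],[0,0,0,0,0,0]]]' |egrep 'pos|force'
python3 -m creep '[[[0,0,0,0,0,0],[0,0,0,0,0,0],[0,0,0,0,0,0],[0,0,0,0,0,0],[0,0,0,0,0,0]]]' -0.5|egrep 'pos|force|open'
for i in 1 2 3 4; do python3 -m creep '[[[0.4,2,0,0,0,0],[0,0,0,0,0,0]]]' |egrep 'pos|force'; done; python3 f.py 75|cut -c140-
```

```text
tool_pos: [0.4586, 0.0809, 0.181]
contact_force: [-0.1, 0.0, 0.6]
tool_pos: [0.4589, 0.0817, 0.181]
contact_force: [0.2, 0.2, -0.2]
opening: 0.0474
tool_pos: [0.4594, 0.0845, 0.1811]
contact_force: [-0.1, 0.4, 0.3]
tool_pos: [0.4598, 0.0872, 0.1811]
contact_force: [-0.6, -0.6, -0.9]
tool_pos: [0.4602, 0.0894, 0.1812]
contact_force: [-0.5, -0.5, 0.0]
tool_pos: [0.4606, 0.0909, 0.1815]
contact_force: [-2.5, -0.7, 0.7]
.181] tip stand [-0.0034 -0.0357  0.1372] tilt 75.6
```

```bash
for i in 1 2 3 4; do python3 -m creep '[[[0.1,1.5,0,0,0,0],[0,0,0,0,0,0]]]' |egrep 'pos|force|open'; done; python3 f.py 75|cut -c140-
```

```text
tool_pos: [0.4606, 0.0919, 0.1818]
contact_force: [-1.1, -1.5, 1.4]
opening: 0.0689
tool_pos: [0.4606, 0.093, 0.1821]
contact_force: [-2.9, -2.4, 1.9]
opening: 0.0689
tool_pos: [0.4606, 0.094, 0.1823]
contact_force: [-2.4, -2.0, 2.0]
opening: 0.0687
tool_pos: [0.4606, 0.0948, 0.1824]
contact_force: [-2.4, -1.6, 1.8]
opening: 0.0689
182] tip stand [-0.0036 -0.034   0.1385] tilt 75.7
```

```bash
for i in 1 2 3; do python3 -m creep '[[[0,1.5,0,0,0,0],[0,0,0,0,0,0]]]' |egrep 'pos|force'; done; python3 - <<'E'
from h import *
a=viewer.read_camera("side");b=viewer.read_camera("top")
cv2.imwrite("pics/z8.png",np.hstack([cv2.resize(a[145:265,210:330],(400,580),interpolation=cv2.INTER_CUBIC),cv2.resize(b[115:205,215:305],(400,580),interpolation=cv2.INTER_CUBIC)]))
E
```

```text
tool_pos: [0.4605, 0.0955, 0.1825]
contact_force: [-2.2, -1.4, 2.0]
tool_pos: [0.4604, 0.0963, 0.1825]
contact_force: [-3.3, -2.5, 1.9]
tool_pos: [0.4603, 0.097, 0.1825]
contact_force: [-3.1, -2.9, 1.7]
```

View pics/z8.png

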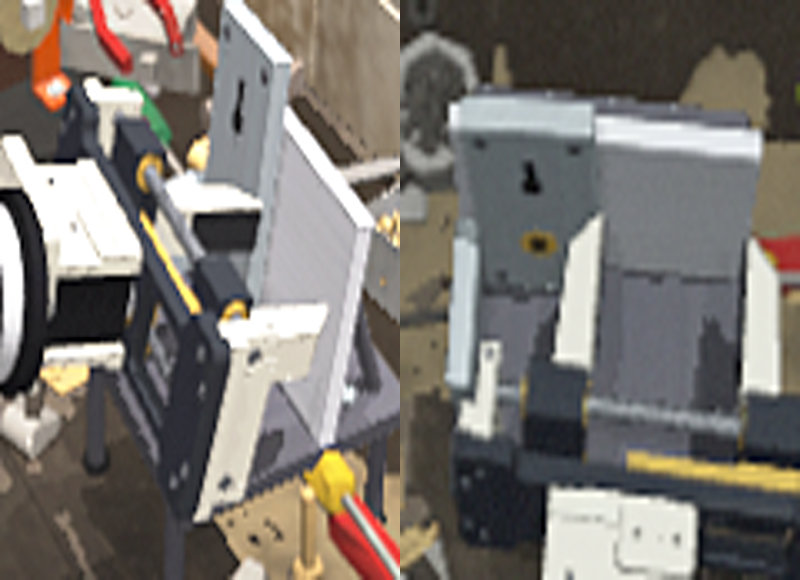

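In the last view the case's top has moved left by about 3 mm and its top face looks brighter, so the nudge may have leaned it slightly off the fence. I back away gently and compare numerically with the earlier picture.

```bash
python3 -m creep '[[[-0.3,-3,0,0,0,0],[-0.3,-4,0,0,0,0],[-1,-10,0,0,0,0],[-1,-10,0,0,0,0],[0,0,0,0,0,0]]]' |egrep 'pos|force'
python3 -m creep '[[[-20,1.8,0,0,0,0],[-25,2.3,0,0,0,0],[-20,2,0,0,0,0],[0,0,0,0,0,0]]]' |egrep 'pos|force'
python3 - <<'E'
from h import *
for c,k in(("side","s"),("top","t")):
    im=viewer.read_camera(c);cv2.imwrite("pics/%s9.png"%k,im);old=cv2.imread("pics/%s6.png"%k)
    # hub (brass) and keyhole centroids on the case, before/after the nudge
    r=(slice(150,215),slice(240,292)) if k=="s" else (slice(125,165),slice(228,262))
    for n,i in(("before",old),("after",im)):
        w=i[r].astype(int);hub=(w[...,2]-w[...,0])>60;dk=w.max(2)<45
        f=lambda m:(np.argwhere(m).mean(0)[::-1]+[r[1].start,r[0].start]).round(2) if m.any() else None
        print(c,n,"hub",f(hub),hub.sum(),"dark",f(dk),dk.sum())
a=cv2.imread("pics/s9.png");b=cv2.imread("pics/t9.png")
cv2.imwrite("pics/z9.png",np.hstack([cv2.resize(a[145:265,210:330],(400,580),interpolation=cv2.INTER_CUBIC),cv2.resize(b[115:205,215:305],(400,580),interpolation=cv2.INTER_CUBIC)]))
E
```

```text
tool_pos: [0.4579, 0.0712, 0.1817]
contact_force: [0.5, -0.3, -0.9]
tool_pos: [0.3921, 0.0778, 0.1822]
contact_force: [-0.5, 0.5, -0.6]
side before hub [263.27 162.7 ] 180 dark [251.12 175.77] 57
side after hub [263.27 162.75] 182 dark [252.62 198.36] 110
top before hub [246.88 152.  ] 8 dark [247.21 143.14] 14
top after hub [246.71 152.14] 7 dark [246.04 135.67] 27
```

View pics/z9.png

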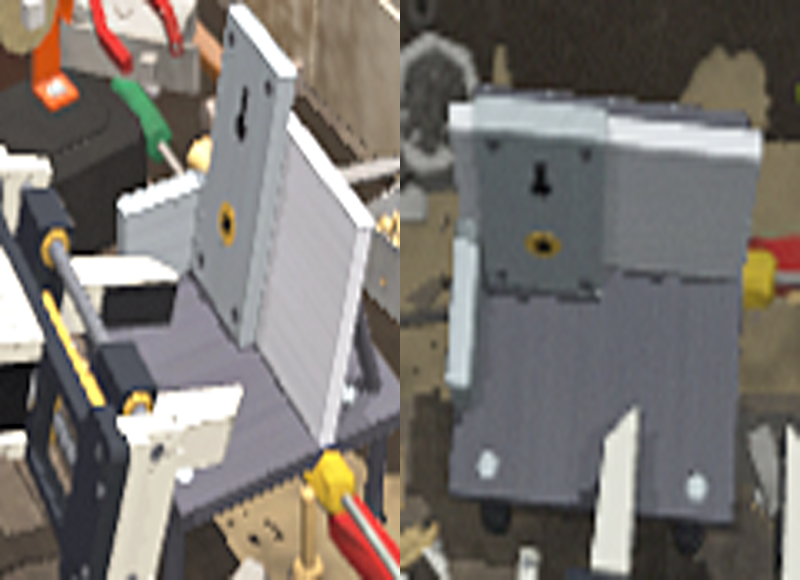

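The last view shows the case back flat on the fence, at the same pixels as before the nudge: hub at crop (227,222) in the side view and (543,243) in the top view. The foot did not shift. The dark strip between stop and case (crop 478–484) is about 3 mm, and the parallax of the stop's inner face is 2.8 mm, so the case is in contact or within about 1 mm. The arm is clear, so I hand in.

```bash
python3 -m creep '[[[-15,1,5,0,0,0],[0,0,0,0,0,0],[0,0,0,0,0,0]]]' |egrep 'time|pos|force'
python3 -c "
from cell import robot
print(robot.hand_in())"
```

```text
time: 24.0
tool_pos: [0.3827, 0.0792, 0.1873]
contact_force: [0.3, 0.2, -0.4]
the job is handed in; nothing more can be done
None
```

The lock case is standing upright, flat against the fence with its foot home, beside the end stop. I handed the job in at about 24 s of the 64 s allowed, with the arm clear of everything; no verdict was reported.

**How I did it:** I gripped the case lightly by its sides as it lay and slid it left to the stop, then forward to the fence. I then flipped the wrist, put the fingertips under the overhanging near end, and pivoted the case up onto the fence. In the views taken during the lift, its far edge stayed down on the ledge.

**Last checks:**
- **Foot:** about 1 mm from the fence foot in the top view. The side view scattered more, by up to about 5 mm at one corner. All of it is inside the 12 mm limit.
- **Top:** the case's top edge lies on the line of the leaning fence, to within about 5 mm.
- **Left side:** the direct measurements put it 0.5 to 3 mm from the stop. The strip visible between them in the top view matches contact. Both are inside the 6 mm limit.

**What did not go as planned:**
- **Closing nudge:** I pushed the right side to close any remaining gap, but that only leaned the case briefly. It fell back to the same pose, so it neither closed a gap nor proved contact with the stop.
- **Padlock and cylinder:** nothing in the force readings or pictures suggests I touched either one, but I did not measure their final positions.

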